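# Free the sagging gate bolt and hold the gate ajar

## Task

On the blue steel pen, first press the proud yellow hinge pin down until its cap is fully home. Then take the gate bolt by its red knob, lift the sagging bolt so that its toe rides over the bent-up lip of the keeper while you draw it all the way back towards the hinge, and with the same grip swing the sprung gate out towards the robot until its free edge stands 10 to 15 cm out. Finish while still holding the knob, with the gate held still and ajar, and leave the can, jar, wrench and hard hat where they are.

Things in the scene. Friction and masses are not known exactly. Their poses are not given: they have to be found in the camera images.
- pen: Fixed blue steel open-topped pen, 480 mm wide, 260 mm deep, gate 146 mm high. Origin on the bench under the middle of the shut gate. x points into the pen, away from the robot; y along the shut gate from keeper post (y -225 mm) to hinge (y +195 mm); z up. On the keeper post stands the keeper, a small open-topped steel channel: cheeks 20 mm apart in x, 42 mm long in y, tops 185 mm above the bench.
- pin_cap (a point): Centre of the top face of the yellow hinge-pin cap, 26 mm across and 10 mm thick, on the gate's hinge axis (pen x = 0, y = 195 mm). It moves with the pin: 184 mm above the bench at pin value 0, 170 mm when fully home. Pressing takes about 5 N, then it meets a rigid stop; it stays where it is pushed.
- pin (a joint): How far the hinge pin has been pushed down: 0 = 14 mm proud, 0.014 m = fully home. Starts between 0 and 0.006.
- knob: Red upright knob on the bolt rod, a plain cylinder 22 mm across, 44 mm high; origin at the height to grip, 16 mm below its top, 54 mm above the rod's axis. Axes as the gate's (the pen's when shut). Gate shut, bolt sagging and fully shot: at pen (0, -55, 226) mm. Lifting takes about 5 N. The nearest bolt guide is 36 mm away on the keeper side, 210 mm high; nothing else is near.
- barrel (a joint): How far the barrel, with bolt and knob, is lifted in its two tall worn guides: 0 = sagging (its rest, it falls back if let go), 0.020 m = upper stop. The toe clears the lip above 0.011.
- bolt (a joint): How far the bolt is drawn along the gate towards the hinge (gate +y): 0 = fully shot, 0.056 m = right back at its stop. Starts at 0 to 0.008. Unless lifted it jams at 0.014, where its brass toe meets the keeper's lip; the toe has left lip and keeper at 0.034. Sliding takes about 2.5 N; it stays where it is left.
- keeper_lip (a point): Middle of the top edge of the bent-up brass lip of the keeper, 161 mm above the bench, 8 mm thick in y, at pen (0, -207) mm. With the bolt sagging the toe's underside is 11 mm lower than this edge, on the far side of it from the hinge.
- gate (a joint): Opening angle of the gate about its vertical hinge: 0 = shut; it grows as the free edge swings out towards the robot (pen -x), to at most 1.2 rad. A spring always pulls it shut (0.5 N m when shut, 0.5 N m more per rad). It cannot open while the toe is in the keeper.
- free_edge (a point): Top of the gate's free stile at its outer edge, 375 mm from the hinge axis; 10 to 15 cm out is 0.27 to 0.41 rad.
- gate_hinge (a point): Point on the gate's vertical hinge axis, 146 mm above the bench.
- can: Bystander: upright orange can, 54 mm across, 140 mm high, in the pen well behind the gate; origin at its underside.
- jar: Bystander: upright glass jar, 64 mm across, 90 mm high, on the bench on the keeper side; origin at its underside.
- wrench: Bystander: wrench lying flat on the bench on the hinge side.
- hat: Bystander: white hard hat, 230 mm across, 115 mm high, on the bench on the hinge side; origin at its underside.

How it is judged:
By the outcome, as a careful person would: the job done as asked, in the order asked, and still so for the second after the job is handed in, while the arm keeps its last pose, push and grip.
It also fails if it takes over 56 s, if anything falls off the work surface, if the arm or the gripper's body presses on something with over 40 N, if the wrist force passes 120 N, or if a joint passes its speed limit or range.

## Robot

A 6-joint arm with a two-finger parallel gripper is mounted at the origin on the work surface. World frame = base frame: x ahead of the robot, y to its left, z up, the work surface at z = 0. Lengths are in m, angles in rad, forces in N, time in s.
With the tool pointing down it reaches from about 0.3 to 0.775 m from the base axis. Payload 14.6 kg.
Tool frame: the origin (TCP) lies midway between the tips of the shut fingers; the grasp point (between the pads) lies 19 mm behind it; z points along the fingers, y is the direction in which the jaws open and shut (so a half turn about z gives the same grasp; the last joint's range is limited). The gripper opens to 85 mm and grips with 20 to 120 N. Pads are 22 mm wide; open, the fingers measure 114 mm over their backs; the gripper's body (76 mm by 85 mm) begins 54 mm behind the grasp point. The pads swing forward as they close: fully open they stand 13 mm farther back than shut.
Start: joints at [1.244, 0.3, 1.521, -0, 1.321, -0.067], TCP at [0.141, 0.532, 0.231] pointing down, gripper open.
Joint ranges: [-3.03, 3.03], [-0.79, 2.21], [0.23, 2.52], [-1.04, 4.18], [0, 3.07], [-2.55, 2.55]. Speed limits (rad/s): [2.22, 2.22, 2.57, 3.14, 3.14, 3.14].

## Interface

Orientations are given as a rotation vector (axis times angle).
In Python, from station import arm gives the robot as it stands.
- The arm moves only by the tool servo_tool, never from a script. Its arguments are lists of equal length, an entry for each row: "linear": the shift along the tool's x, y, z normalised to -1 to 1, where 1 is 0.03 m, a list of three; "angular": the turn, a rotation vector about the tool's x, y, z normalised to -1 to 1, where 1 is 45 degrees, a list of three. A call has 1 to 10 rows; each row shifts and turns the commanded pose from where the row before left it, along the tool's axes as they then stand; what a row does not reach is not made up. A row lasts 1/12 s, in which the tool goes at most 41.7 mm and 7.16 degrees, less where a joint would pass 70% of its speed; a pose out of reach is approached as far as the arm can. A call with a number of a shift or a turn outside -1 to 1 is refused whole. A call with a gripper value outside its range is refused whole. "hand" is the opening, from 0 (shut) to 1 (fully open), set as the call begins (left out, the last holds). The fingers move at their own pace and stop on an object; the grip force is fixed at half the most. Time passes only in rows, so rows that do not move let the fingers close. It gives the time, the measured TCP pose, the force and the opening at its end, in the units of the state.
- arm.observe(): the state, without advancing time (a new reading comes with each control period).
- arm.capture(name): name is "scene" or "top" or "wrist"; returns (picture, depth): 400x640x3 uint8, red, green, blue; 400x640 float32, m along the optical axis (not along the pixel's ray), 0 where there is no reading.
- arm.camera_info(name): a dict with "fx", "fy", "cx", "cy" (pixels), "dist_coeffs" ([k1, k2, p1, p2, k3] as OpenCV has them; the pictures are not rectified), "view" (4x4, takes a point from world to camera coordinates); the wrist camera has in their place "tool_from_camera" (4x4, takes a point from camera to tool coordinates, whose origin is the TCP and whose axes are the flange's). Camera axes: x right, y down, z forward; pixel columns grow to the right and rows downward; lengths in m; the calibration is good to about 2 mm. A picture is of the moment at which its call begins: read the wrist's pose just before it. camera_info takes no time and is no camera call.
- arm.hand_in(): hands the job in, once; it reports no verdict.
Trained networks look in the newest picture that a camera, given by its name, has taken for a name from the list of things; names that differ only in an ending like _2 or _b are one class to them, and where a whole thing is asked for, a point or a joint stands for the part that bears it (a point fixed in the world has none). Each returns a list of dicts, best first, with "conf" (0 to 1); they miss things now and then, are a little off and sometimes report something else, mostly with a low value. They report only what shows in the picture. A call takes as long as a camera call.
- arm.search_frame(thing, camera): "rect" ([left, top, right, bottom] in pixels, round what is visible of it).
The state is a dict: "clock": time; "q": joint angles; "dq": joint speeds; "joint_torque": joint torques, N m; "tcp_pos": TCP position; "tcp_rot": TCP orientation; "force": force on the tool from outside, world axes, zero at the start; "wrist_torque": the same for the moment, N m; "finger_gap": finger opening in m.
Only numpy, scipy, OpenCV 4.12 (cv2) and the standard library are available. Lean on these libraries where they do the work, as an engineer would, in place of code of your own. Each camera call takes 0.05 s, during which the arm holds its last target. There are 200 camera calls.

## Working session

There is one attempt and no reset: what is moved stays moved. The work goes in short steps, Python scripts to look and compute and a tool call to move; the robot and the scene stay as the last step left them, time stands still between calls to the robot, and variables do not carry over. Pictures are saved under pics/ and viewed, about 8 in all and at most 12, crops included, and the job is handed in when it is done.

Besides the shell and the picture viewer there is one more tool, called after "Call:" as name(argument=value, ...) on one line, values as JSON. servo_tool: Moves the arm, as the interface text tells. Its arguments: {"type":"object","properties":{"linear":{"type":"array","items":{"type":"array","items":{"type":"number","minimum":-1,"maximum":1}}},"angular":{"type":"array","items":{"type":"array","items":{"type":"number","minimum":-1,"maximum":1}}},"hand":{"type":"number"}},"required":["linear","angular"]}

```bash
mkdir -p pics; ls; cat > h.py <<'E'
import numpy as np, cv2
from station import arm
from scipy.spatial.transform import Rotation as R
def world(cam,pix,depth,T=None):
    i=arm.camera_info(cam)
    K=np.array([[i['fx'],0,i['cx']],[0,i['fy'],i['cy']],[0,0,1]])
    n=cv2.undistortPoints(np.array(pix,float).reshape(-1,1,2),K,np.array(i['dist_coeffs'])).reshape(-1,2)
    d=np.asarray(depth,float).reshape(-1,1)
    p=np.hstack([n*d,d])
    if cam=='wrist':
        s=arm.observe() if T is None else T
        M=np.eye(4);M[:3,:3]=R.from_rotvec(s['tcp_rot']).as_matrix();M[:3,3]=s['tcp_pos'];M=M@np.array(i['tool_from_camera'])
    else: M=np.linalg.inv(np.array(i['view']))
    return p@M[:3,:3].T+M[:3,3]
def save(n,p): cv2.imwrite('pics/'+n+'.png',cv2.cvtColor(p,cv2.COLOR_RGB2BGR))
def cloud(cam,dep,step=1,T=None):
    v,u=np.mgrid[0:400:step,0:640:step]
    pix=np.stack([u.ravel(),v.ravel()],1)
    return world(cam,pix,dep[v.ravel(),u.ravel()],T).reshape(v.shape+(3,))
E
python3 - <<'E'
from h import *
np.set_printoptions(precision=4,suppress=True)
s=arm.observe();print(s['clock'],s['tcp_pos'],s['tcp_rot'],s['finger_gap'])
ims=[]
for c in('scene','top'):
    p,d=arm.capture(c);save(c,p);np.save(c+'.npy',d);np.save(c+'_p.npy',p)
    C=cloud(c,d)
    for t in('pen','pin_cap','knob','keeper_lip','can','jar','wrench','hat'):
        for r in arm.search_frame(t,c)[:2]:
            l,t_,r_,b=[int(x) for x in r['rect']]
            cy,cx=min((t_+b)//2,399),min((l+r_)//2,639)
            print(c,t,round(r['conf'],2),[l,t_,r_,b],C[cy,cx])
E
```

```text
pics
0.0 [0.1412 0.5313 0.2307] [-0.4069 -3.1149  0.0019] 0.08549325341637572
scene pen 0.87 [230, 165, 391, 316] [0.5962 0.0151 0.0097]
scene pin_cap 0.43 [369, 224, 376, 230] [0.5636 0.2386 0.181 ]
scene pin_cap 0.38 [238, 156, 255, 182] [ 0.481  -0.4244  0.057 ]
scene knob 0.55 [289, 169, 326, 199] [ 0.535  -0.0436  0.1937]
scene keeper_lip 0.68 [233, 162, 389, 320] [0.5947 0.0184 0.0056]
scene can 0.59 [287, 228, 306, 268] [0.7189 0.0629 0.1022]
scene jar 0.89 [236, 156, 252, 180] [ 0.4916 -0.4229  0.0688]
scene jar 0.69 [233, 164, 388, 319] [0.5938 0.0129 0.0014]
scene wrench 0.73 [419, 274, 449, 312] [0.5328 0.4611 0.0082]
scene wrench 0.45 [367, 225, 381, 232] [0.5628 0.2453 0.1802]
scene hat 0.65 [414, 216, 481, 271] [0.3835 0.4184 0.0808]
top pen 0.7 [204, 119, 390, 232] [0.6536 0.0573 0.0022]
top pin_cap 0.49 [220, 197, 227, 203] [0.5603 0.2409 0.1788]
top knob 0.74 [306, 201, 386, 220] [ 0.5275 -0.0814  0.149 ]
top knob 0.55 [148, 251, 225, 331] [0.323  0.3588 0.1065]
top keeper_lip 0.96 [207, 120, 392, 229] [0.6568 0.0511 0.0007]
top can 0.65 [289, 138, 312, 165] [0.6941 0.0388 0.144 ]
top can 0.3 [233, 198, 386, 223] [0.5281 0.0172 0.1736]
top jar 0.8 [453, 222, 486, 239] [ 0.4665 -0.4279  0.0905]
top jar 0.29 [235, 199, 390, 227] [0.5223 0.0102 0.1459]
top wrench 0.55 [155, 194, 176, 248] [0.5223 0.4607 0.0058]
top wrench 0.49 [235, 198, 388, 223] [0.5276 0.0118 0.1778]
top hat 0.92 [148, 250, 223, 329] [0.3287 0.3607 0.1092]
```

```bash
python3 - <<'E'
from h import *
np.set_printoptions(precision=4,suppress=True)
out=[]
for c,(x0,y0,x1,y1) in dict(scene=(220,140,490,330),top=(140,110,410,300)).items():
    p=np.load(c+'_p.npy');d=np.load(c+'.npy');C=cloud(c,d)
    h=cv2.cvtColor(p,cv2.COLOR_RGB2HSV).astype(int)
    red=((h[...,0]<6)|(h[...,0]>174))&(h[...,1]>150)&(h[...,2]>80)&(C[...,2]>.15)
    yel=(abs(h[...,0]-27)<7)&(h[...,1]>130)&(h[...,2]>100)&(C[...,2]>.14)
    for n,m in(('red',red),('yel',yel)):
        k,l,st,ce=cv2.connectedComponentsWithStats(m.astype('uint8'))
        for i in range(1,k):
            if st[i,4]>6:
                q=C[l==i]; print(c,n,st[i],np.median(q,0),q.min(0),q.max(0))
    # blue gate top edge line: points at z .12-.15
    out.append(cv2.resize(p[y0:y1,x0:x1],None,fx=2.9,fy=2.9*300/190/1.58,interpolation=cv2.INTER_CUBIC)[:299])
save('v1',np.hstack(out)[:, :1600] if 0 else cv2.resize(np.vstack([o[:, :783] for o in out]),(783,598)))
E
```

```text
scene red [306  65   8   9  63] [-0.1688 -0.622   0.2253] [-0.1996 -0.6517  0.202 ] [-0.1543 -0.6006  0.2367]
scene red [315 174   6  14  80] [0.5317 0.0003 0.2269] [ 0.5169 -0.0132  0.1994] [0.5383 0.0074 0.246 ]
scene yel [370 224   8   8  50] [0.5625 0.2431 0.1793] [0.5457 0.2299 0.1707] [1.3691 0.6908 1.0538]
top red [314 205   8   9  55] [ 0.5261 -0.007   0.2414] [ 0.5147 -0.0146  0.2343] [0.5338 0.0026 0.2448]
```

View pics/v1.png

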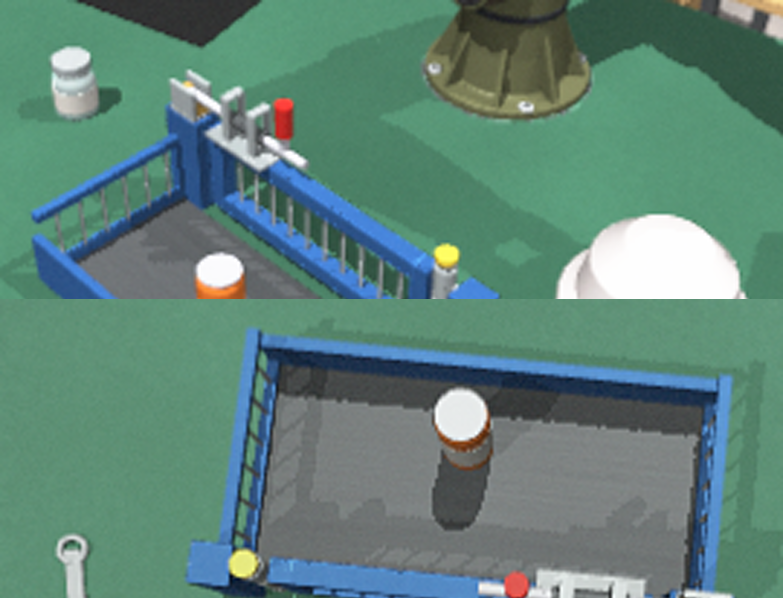

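Call:
servo_tool(linear=[[-0.89,-0.32,-0.2],[-0.89,-0.32,-0.2],[-0.89,-0.32,-0.2],[-0.89,-0.32,-0.2],[-0.89,-0.32,-0.2],[-0.89,-0.32,-0.2],[-0.89,-0.32,-0.2],[-0.89,-0.32,-0.2],[-0.89,-0.32,-0.2],[-0.89,-0.32,-0.2]], angular=[[0,0,0],[0,0,0],[0,0,0],[0,0,0],[0,0,0],[0,0,0],[0,0,0],[0,0,0],[0,0,0],[0,0,0]], hand=0)

```text
clock: 1.73
tcp_pos: [0.3757, 0.3692, 0.2917]
tcp_rot: [0.407, 3.115, 0.0]
force: [1.0, 1.0, -0.1]
finger_gap: 0.0
```

Call:
servo_tool(linear=[[-0.89,-0.32,0],[-0.89,-0.32,0],[-0.89,-0.32,0],[-0.89,-0.32,0],[-0.89,-0.32,0],[-0.89,-0.32,0],[0,0,0],[0,0,0]], angular=[[0,0,0.155],[0,0,0],[0,0,0],[0,0,0],[0,0,0],[0,0,0],[0,0,0.155],[0,0,0.155]])

```text
clock: 2.4
tcp_pos: [0.505, 0.2586, 0.2909]
tcp_rot: [-0.976, -2.986, 0.001]
force: [-0.8, 0.0, 0.2]
finger_gap: 0.0001
```

Call:
servo_tool(linear=[[0,0,0],[0,0,0],[0,0,0],[0,0,0],[0,0,0],[0,0,0],[0,0,0],[0,0,0],[0,0,0],[0,0,0]], angular=[[0,0,0.155],[0,0,0.155],[0,0,0.155],[0,0,0.155],[0,0,0.155],[0,0,0.155],[0,0,0.155],[0,0,0.155],[0,0,0.155],[0,0,0]])

```text
clock: 3.23
tcp_pos: [0.504, 0.2598, 0.2913]
tcp_rot: [2.388, 2.042, 0.0]
force: [-1.0, 0.2, 0.7]
finger_gap: -0.0
```

```bash
python3 - <<'E'
from h import *
np.set_printoptions(precision=4,suppress=True)
s=arm.observe();p,d=arm.capture('wrist');save('w1',p)
print(s['tcp_pos'],R.from_rotvec(s['tcp_rot']).as_matrix())
C=cloud('wrist',d,1,s)
h=cv2.cvtColor(p,cv2.COLOR_RGB2HSV).astype(int)
m=(abs(h[...,0]-27)<7)&(h[...,1]>130)&(h[...,2]>90)&(d>0)
k,l,st,ce=cv2.connectedComponentsWithStats(m.astype('uint8'))
for i in range(1,k):
    if st[i,4]>30:
        q=C[l==i];zt=np.percentile(q[:,2],90);t=q[abs(q[:,2]-zt)<.004]
        print(st[i],np.median(q,0),zt,len(t),(t.min(0)+t.max(0))/2,t.mean(0),np.ptp(t,0))
print(arm.search_frame('pin_cap','wrist')[:2])
E
```

```text
[0.504  0.2598 0.2913] [[ 0.1552  0.9879  0.0001]
 [ 0.9879 -0.1552  0.    ]
 [ 0.      0.0001 -1.    ]]
[367 197  28  25 561] [0.5584 0.2413 0.1792] 0.17994325315724835 545 [0.5584 0.2409 0.1788] [0.5584 0.2412 0.1791] [0.0253 0.024  0.0055]
[{'rect': [368.1, 193.6, 394.8, 221.5], 'conf': 0.97}]
```

View pics/w1.png

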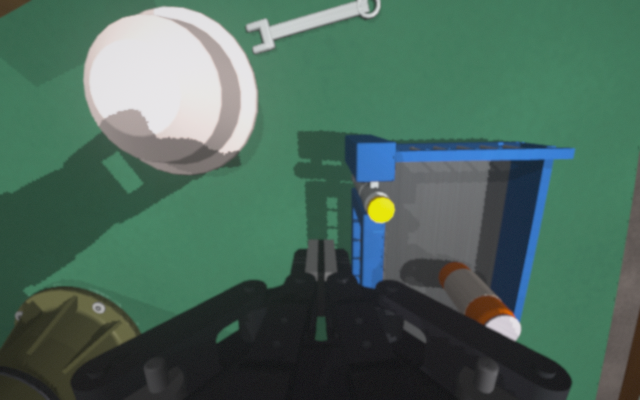

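Call:
servo_tool(linear=[[-0.17,0.94,0],[-0.17,0.94,0],[0,0,0.8],[0,0,0.8],[0,0,0.8],[0,0,0.8],[0,0,0.2],[0,0,0]], angular=[[0,0,0],[0,0,0],[0,0,0],[0,0,0],[0,0,0],[0,0,0],[0,0,0],[0,0,0]])

```text
clock: 4.0
tcp_pos: [0.5577, 0.2411, 0.1878]
tcp_rot: [-2.378, -2.052, 0.005]
force: [0.0, -0.3, 0.7]
finger_gap: -0.0001
```

Call:
servo_tool(linear=[[0,0,0.1],[0,0,0.1],[0,0,0.1],[0,0,0.1],[0,0,0.1],[0,0,0]], angular=[[0,0,0],[0,0,0],[0,0,0],[0,0,0],[0,0,0],[0,0,0]])

```text
clock: 4.5
tcp_pos: [0.5585, 0.2414, 0.1744]
tcp_rot: [2.381, 2.049, 0.001]
force: [1.1, -0.5, 0.6]
finger_gap: 0.0003
```

Call:
servo_tool(linear=[[0,0,0.07],[0,0,0.07],[0,0,0]], angular=[[0,0,0],[0,0,0],[0,0,0]])

```text
clock: 4.75
tcp_pos: [0.5585, 0.2414, 0.1701]
tcp_rot: [2.381, 2.049, 0.001]
force: [2.7, 0.9, 3.3]
finger_gap: 0.0002
```

Call:
servo_tool(linear=[[0,0,0.05],[0,0,0.05],[0,0,0]], angular=[[0,0,0],[0,0,0],[0,0,0]])

```text
clock: 5.0
tcp_pos: [0.5587, 0.2414, 0.1698]
tcp_rot: [2.381, 2.048, 0.004]
force: [-8.2, -3.7, 25.6]
finger_gap: -0.0001
```

Call:
servo_tool(linear=[[0,0,-0.3],[0,0,-0.9],[0,0,-0.95],[0,0,-0.95],[0,0,-0.9]], angular=[[0,0,0],[0,0,0],[0,0,0],[0,0,0],[0,0,0]])

```text
clock: 5.42
tcp_pos: [0.558, 0.2411, 0.2881]
tcp_rot: [-2.381, -2.049, 0.001]
force: [-0.5, 0.3, -0.9]
finger_gap: 0.0003
```

Call:
servo_tool(linear=[[-0.99,-0.08,0],[-0.99,-0.08,0],[-0.99,-0.08,0],[-0.99,-0.08,0],[-0.99,-0.08,0],[-0.99,-0.08,0],[-0.99,-0.08,0],[-0.99,-0.08,0],[-0.99,-0.08,0],[0,0,0]], angular=[[0,0,0],[0,0,0],[0,0,0],[0,0,0],[0,0,0],[0,0,0],[0,0,0],[0,0,0],[0,0,0],[0,0,0]], hand=1)

```text
clock: 6.25
tcp_pos: [0.496, -0.0234, 0.2868]
tcp_rot: [-2.385, -2.045, 0.002]
force: [0.3, 0.4, -0.7]
finger_gap: 0.0857
```

```bash
python3 - <<'E'
from h import *
np.set_printoptions(precision=4,suppress=True)
s=arm.observe();p,d=arm.capture('wrist');save('w2',p)
print(s['tcp_pos'],R.from_rotvec(s['tcp_rot']).as_matrix(),s['finger_gap'])
C=cloud('wrist',d,1,s)
h=cv2.cvtColor(p,cv2.COLOR_RGB2HSV).astype(int)
for n,m in(('yel',(abs(h[...,0]-27)<7)&(h[...,1]>130)&(h[...,2]>90)&(d>0)),('red',((h[...,0]<6)|(h[...,0]>174))&(h[...,1]>150)&(h[...,2]>70)&(d>0))):
  k,l,st,ce=cv2.connectedComponentsWithStats(m.astype('uint8'))
  for i in range(1,k):
    if st[i,4]>60:
        q=C[l==i];zt=np.percentile(q[:,2],90);t=q[abs(q[:,2]-zt)<.003]
        print(n,st[i],np.median(q,0),zt,len(t),(t.min(0)+t.max(0))/2,t.mean(0),np.ptp(t,0))
E
```

```text
[ 0.496  -0.0234  0.2868] [[ 0.1524  0.9883 -0.001 ]
 [ 0.9883 -0.1524 -0.0008]
 [-0.0009 -0.0008 -1.    ]] 0.08566404431530736
red [343 171  33  40 946] [ 0.5257 -0.0029  0.2416] 0.24251920450285008 725 [ 0.5265 -0.0064  0.2417] [ 0.5264 -0.0055  0.2418] [0.0204 0.0214 0.0044]
```

View pics/w2.png

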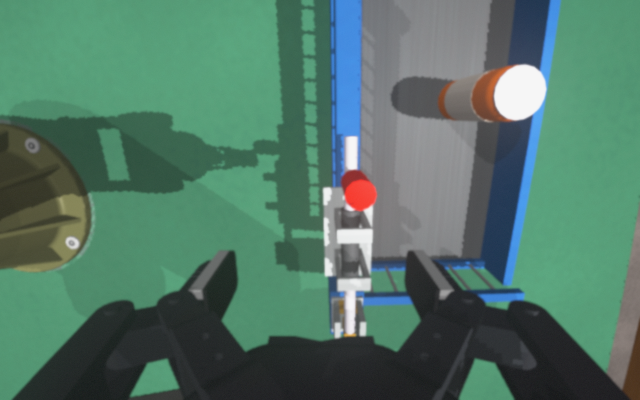

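Call:
servo_tool(linear=[[0.73,0.92,0],[0,0,0.7],[0,0,0.9],[0,0,0.8],[0,0,0.37],[0,0,0]], angular=[[0,0,0],[0,0,0],[0,0,0],[0,0,0],[0,0,0],[0,0,0]])

```text
clock: 6.8
tcp_pos: [0.5267, -0.0016, 0.2015]
tcp_rot: [-2.378, -2.048, 0.005]
force: [-0.1, 0.4, 0.1]
finger_gap: 0.0856
```

Call:
servo_tool(linear=[[0,0,0],[0,0,0],[0,0,0],[0,0,0],[0,0,0],[0,0,0],[0,0,0],[0,0,0]], angular=[[0,0,0],[0,0,0],[0,0,0],[0,0,0],[0,0,0],[0,0,0],[0,0,0],[0,0,0]], hand=0)

```text
clock: 7.47
tcp_pos: [0.5273, -0.0022, 0.2049]
tcp_rot: [-2.381, -2.049, 0.0]
force: [-7.1, 0.1, 7.4]
finger_gap: 0.0203
```

Call:
servo_tool(linear=[[0,0,-0.13],[0,0,-0.13],[0,0,-0.13],[0,0,-0.13],[0,0,0],[0,0,0]], angular=[[0,0,0],[0,0,0],[0,0,0],[0,0,0],[0,0,0],[0,0,0]])

```text
clock: 7.97
tcp_pos: [0.5271, -0.0022, 0.2195]
tcp_rot: [-2.381, -2.048, 0.002]
force: [-5.6, 0.9, -5.7]
finger_gap: 0.0206
```

```bash
python3 - <<'E'
from h import *
np.set_printoptions(precision=4,suppress=True)
o=[]
s=arm.observe()
pw,dw=arm.capture('wrist');p,d=arm.capture('scene')
C=cloud('scene',d);h=cv2.cvtColor(p,cv2.COLOR_RGB2HSV).astype(int)
m=(abs(h[...,0]-27)<7)&(h[...,1]>130)&(h[...,2]>100)&(C[...,2]>.14)&(abs(C[...,1]-.24)<.03)
q=C[m];print('cap',len(q),np.median(q,0),np.percentile(q[:,2],90))
red=((h[...,0]<6)|(h[...,0]>174))&(h[...,1]>150)&(h[...,2]>80)&(abs(C[...,0]-.527)<.04)&(abs(C[...,1])<.1)
q=C[red];print('knob',len(q),q.mean(0) if len(q) else 0,q.min(0),q.max(0),s['force'])
a=cv2.resize(pw[120:340,200:480],(400,314));b=cv2.resize(p[130:250,230:390],(400,300),interpolation=cv2.INTER_CUBIC)
save('v3',np.hstack([a[:300],b]))
E
```

```text
cap 47 [0.561  0.2438 0.1698] 0.17194879101306654
knob 32 [0.5283 0.0043 0.2419] [ 0.5196 -0.0042  0.2161] [0.5397 0.0092 0.2586] [-5.5812  0.9412 -5.6557]
```

View pics/v3.png

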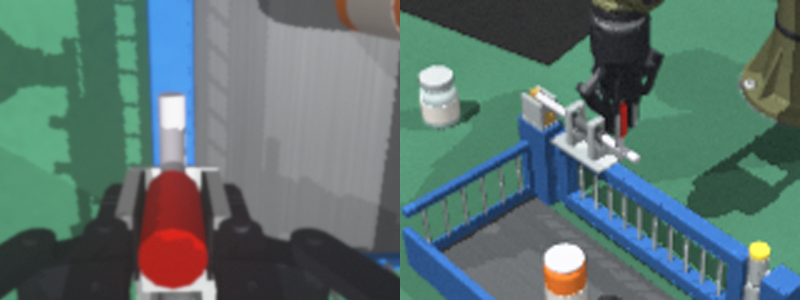

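Call:
servo_tool(linear=[[0,0,-0.07],[0.2,-0.006,0],[0.3,-0.01,0],[0.3,-0.01,0],[0.2,-0.006,0],[0,0,0]], angular=[[0,0,0],[0,0,0],[0,0,0],[0,0,0],[0,0,0],[0,0,0]])

```text
clock: 8.57
tcp_pos: [0.5308, 0.0284, 0.2215]
tcp_rot: [-2.38, -2.049, 0.001]
force: [-5.1, 2.2, -5.2]
finger_gap: 0.0205
```

Call:
servo_tool(linear=[[0.3,-0.01,0],[0.3,-0.01,0],[0.2,-0.006,0],[0,0,0],[0,0,0]], angular=[[0,0,0],[0,0,0],[0,0,0],[0,0,0],[0,0,0]])

```text
clock: 8.98
tcp_pos: [0.5338, 0.0517, 0.2216]
tcp_rot: [-2.38, -2.049, -0.0]
force: [-4.1, 3.4, -5.5]
finger_gap: 0.0207
```

Call:
servo_tool(linear=[[0.05,0,0],[0.05,0,0],[0,0,0]], angular=[[0,0,0],[0,0,0],[0,0,0]])

```text
clock: 9.23
tcp_pos: [0.534, 0.0521, 0.2214]
tcp_rot: [2.381, 2.046, -0.006]
force: [-8.1, -15.8, -5.3]
finger_gap: 0.0202
```

Call:
servo_tool(linear=[[0.05,0,0],[0.05,0,0],[0,0,0]], angular=[[0,0,0],[0,0,0],[0,0,0]])

```text
clock: 9.48
tcp_pos: [0.534, 0.0524, 0.2211]
tcp_rot: [2.381, 2.043, -0.012]
force: [-12.3, -38.4, -4.6]
finger_gap: 0.0203
```

Call:
servo_tool(linear=[[-0.12,0,0],[-0.003,-0.215,0],[-0.003,-0.215,0],[-0.003,-0.215,0],[-0.003,-0.215,0],[-0.003,-0.215,0],[0,0,0]], angular=[[0,0,0],[0,0,0.0433],[0,0,0.0433],[0,0,0.0433],[0,0,0.0433],[0,0,0.0433],[0,0,0]])

```text
clock: 10.07
tcp_pos: [0.5022, 0.059, 0.2218]
tcp_rot: [2.548, 1.835, -0.002]
force: [1.0, -11.6, -4.9]
finger_gap: 0.0202
```

Call:
servo_tool(linear=[[-0.003,-0.215,0],[-0.003,-0.215,0],[-0.003,-0.215,0],[-0.003,-0.215,0],[-0.003,-0.215,0],[0,0,0],[0,0,0]], angular=[[0,0,0.0433],[0,0,0.0433],[0,0,0.0433],[0,0,0.0433],[0,0,0.0433],[0,0,0],[0,0,0]])

```text
clock: 10.65
tcp_pos: [0.4727, 0.0708, 0.2219]
tcp_rot: [2.693, 1.614, -0.001]
force: [-1.6, -10.7, -5.1]
finger_gap: 0.0206
```

```bash
python3 - <<'E'
from h import *
np.set_printoptions(precision=4,suppress=True)
s=arm.observe();t=np.array(s['tcp_pos'][:2])-[.558,.241]
print('tcp rel',t,np.hypot(*t),'angle',np.arctan2(-t[0],-t[1])-np.arctan2(.0245,.189),s['force'],s['finger_gap'])
o=[]
for c in('scene','top'):
    p,d=arm.capture(c);C=cloud(c,d);h=cv2.cvtColor(p,cv2.COLOR_RGB2HSV).astype(int)
    m=(abs(h[...,0]-27)<7)&(h[...,1]>130)&(h[...,2]>100)&(C[...,2]>.14)&(abs(C[...,1]-.24)<.03)
    q=C[m];print(c,'cap',len(q),np.median(q,0) if len(q) else 0)
    b=(abs(h[...,0]-108)<10)&(h[...,1]>120)&(abs(C[...,2]-.146)<.006)&(C[...,0]>.3)&(C[...,0]<.56)&(C[...,1]<.22)&(C[...,1]>-.2)
    q=C[b];
    if len(q): 
        l=cv2.fitLine(q[:,:2].astype('float32'),cv2.DIST_HUBER,0,.01,.01).ravel();print('gate line',l,'yaw',np.arctan(l[0]/l[1]),q.min(0),q.max(0),len(q))
    o.append(cv2.resize(p[130:330,220:500] if c=='scene' else p[110:310,140:420],(400,286),interpolation=cv2.INTER_CUBIC))
pw,_=arm.capture('wrist');o.append(cv2.resize(pw,(400,250)))
a=np.zeros((572,800,3),'uint8');a[:286,:400]=o[0];a[:286,400:]=o[1];a[286:536,:400]=o[2];save('v4',a)
E
```

```text
tcp rel [-0.0853 -0.1702] 0.19038444969505444 angle 0.33550887480132324 [ -1.6247 -10.7206  -5.0701] 0.020605461659567573
scene cap 47 [0.5626 0.2436 0.1694]
gate line [0.4217 0.9067 0.4899 0.0979] yaw 0.43531284 [ 0.3976 -0.1996  0.1401] [0.5597 0.2176 0.1515] 382
top cap 10 [0.5573 0.2352 0.1684]
gate line [0.1588 0.9873 0.5123 0.0331] yaw 0.15946588 [ 0.3813 -0.1986  0.1402] [0.5583 0.2199 0.1498] 159
```

View pics/v4.png

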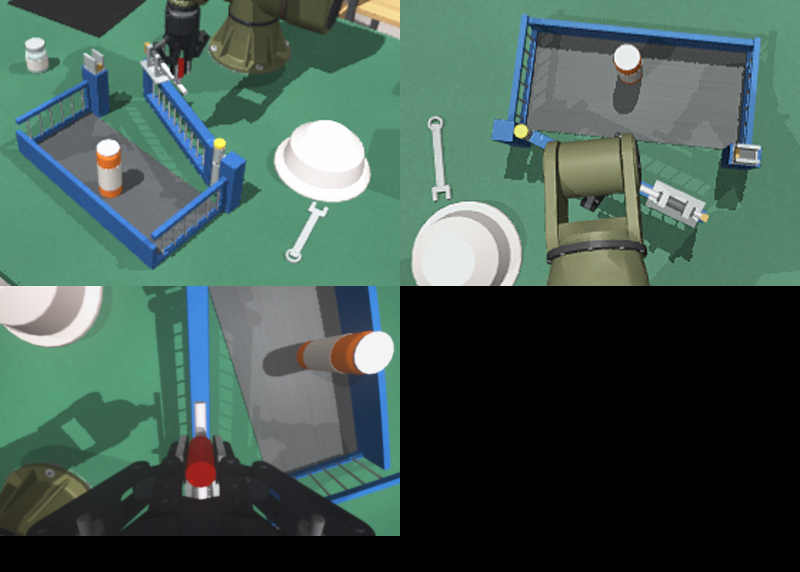

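Call:
servo_tool(linear=[[0,0,0],[0,0,0],[0,0,0],[0,0,0],[0,0,0],[0,0,0]], angular=[[0,0,0],[0,0,0],[0,0,0],[0,0,0],[0,0,0],[0,0,0]])

```text
clock: 11.3
tcp_pos: [0.473, 0.0707, 0.2218]
tcp_rot: [2.693, 1.614, -0.001]
force: [-1.7, -9.9, -4.6]
finger_gap: 0.0208
```

```bash
python3 -c "
from h import *
s=arm.observe();print(s['clock'],s['tcp_pos'],s['force'],s['finger_gap'],abs(np.array(s['dq'])).max());print(arm.hand_in())"
```

```text
11.3 [0.47296119 0.07067798 0.22184386] [-1.66177417 -9.94213677 -4.57841866] 0.020801757007809167 0.0014361861202073108
the job is handed in; nothing more can be done
None
```

The whole sequence was carried out in the order asked, and I handed the job in at 11.3 s of the 56 s allowed.

- **Hinge pin:** I pressed it down until it met its stop, at a height of 0.170 m with about 26 N. The cap measured 0.168–0.169 m afterwards, against 0.170 m when fully home.
- **Bolt:** I gripped the red knob, lifted it about 16.5 mm and drew it 55 mm to its stop. The force peaked at 38 N there, and the gripper was still pressing lightly towards the stop (about 10 N) at the end.
- **Gate:** I swung it out about 0.335 rad with the same grip, which puts the free edge about 12.3 cm out. It is held still, with the knob in the fingers and joint speeds near zero.
- **Bystanders:** The can, jar, wrench and hat looked undisturbed in the last pictures. The jar was out of the last top crop, so I checked it only in the scene view.

**Checks that disagreed:** A line fitted to the gate's top edge gave two different angles. The scene camera gave about 0.31 rad, which fits. The top camera gave about 0.03 rad, which does not fit. The fit regions probably took in the keeper post, and the arm hid part of the gate from above. I relied on the tool position, which agreed with the pictures and with the nearest edge seen (x about 0.38–0.40 m, expected 0.39 m). The finger gap read about 20.5 mm on the 22 mm knob, but the pictures showed it properly held.

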